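# Push the new can up the sloping can rack and hold it at the back

## Task

The new red can lying in the sloping can rack has to go behind the older ones: with your fingertips, gently and steadily roll it up its lane from the low front until it rests against the back stop, without ever letting go of it on the slope, where it would roll back. Do not take it between the fingers or lift it, and leave the yellow can in the other lane and everything else on the counter where it is. Finish while still holding the can against the back stop with your fingers, so that I can lay an older red can in front of it.

Things in the scene. Friction and masses are not known exactly. Their poses are not given: they have to be found in the camera images.
- red_can: the new food can, red label with a pale band; a cylinder 66 mm in diameter, 100 mm long, 0.25 to 0.5 kg, lying across one of the rack's two lanes (either one) against the front stop bar, free to roll. Origin at its centre; y axis along the can; x and z turn as it rolls. Let go on the slope it rolls back at once (about 0.7 m/s2). A push of a few newtons rolls it up; over 40 N dents it.
- deck: the can rack's sloping deck: grey sheet, fixed, 226 mm long (x) by 238 mm wide (y), in a dark wire frame. Origin: middle of its upper surface, 45 mm above the counter. x points up the slope (0.12 rad above level), away from the robot but turned up to 0.3 rad either way; y level, to the left; z square to the sheet. Lane centre lines at y = +56 and -56 mm.
- guide_bar (a point): middle of the top wire guide bar between the two lanes, 31 mm above the sheet (deck x = 0, y = 0). Such bars, 8 mm thick, run the length of the deck at y = -112, 0 and +112 mm, so that each lane is 104 mm wide. The frame's four thin posts stand outside the corners (x = +-118, y = +-119 mm); front ones end 85 mm, rear ones 108 mm above the counter.
- front_stop (a point): middle of the front stop bar, which runs across the low end of both lanes at deck x = -109 mm; the bar is 8 mm thick and its top is 17 mm above the sheet. A can lying against it has its centre at deck x = -78 mm, z = 33 mm. The counter before it is free.
- back_stop (a point): middle of the face of the rigid upright plate across the high end of both lanes, at deck x = +107.5 mm, 33 mm above the sheet (the plate's rolled top edge is 46 mm above it). A can resting against it has its centre at deck x = +74.5 mm, z = 33 mm.
- yellow_can: a can of the same size and build with a yellow label, lying at the low front end of the other lane; origin at its centre, y axis along the can. To be left alone.
- old_can_1: an older red-labelled can, 66 mm in diameter, 100 mm tall, standing upright on the counter to the left of the rack; origin at the centre of its underside. To be left alone.
- old_can_2: a second such standing older red can, beside the first; origin at the centre of its underside. To be left alone.
- mug: blue ceramic mug, 82 mm across, 95 mm tall, standing to the right; origin under its centre. To be left alone.
- salt_jar: clear salt jar with a brass-coloured lid, 60 mm across, 85 mm tall, standing to the right; origin under its centre. To be left alone.
- bowl: white ceramic bowl, 130 mm across, 55 mm tall, standing to the left; origin under its centre. To be left alone.

How it is judged:
By the outcome, as a careful person would: the job done as asked, in the order asked, and still so for the second after the job is handed in, while the arm keeps its last pose, push and grip.
It also fails if it takes over 40 s, if anything falls off the work surface, if the arm or the gripper's body presses on something with over 40 N, if the wrist force passes 120 N, or if a joint passes its speed limit or range.

## Robot

A 6-joint arm with a two-finger parallel gripper is mounted at the origin on the work surface. World frame = base frame: x ahead of the robot, y to its left, z up, the work surface at z = 0. Lengths are in m, angles in rad, forces in N, time in s.
With the tool pointing down it reaches from about 0.4 to 0.825 m from the base axis. Payload 7 kg.
Tool frame: the origin (TCP) lies at the very end of the fingers, on their centre line; the grasp point (between the pads) lies 19 mm behind it (grip_depth is the distance from the TCP to the grasp point, in m); z points along the fingers, y is the direction in which the jaws open and shut (so a half turn about z gives the same grasp; the last joint's range is limited). The gripper opens to 88 mm and grips with 3 to 60 N. Pads are 19 mm wide; open, the fingers measure 130 mm over their backs; the gripper's body (78 mm by 193 mm) begins 47 mm behind the grasp point.
Start: joints at [1.602, 0.359, 0.012, 0, -1.224, -0.288], TCP at [0.171, 0.653, 0.227] pointing down, gripper open.
Joint ranges: [-3.07, 3.07], [-1.43, 2.12], [-1.02, 1.25], [-3.03, 1.67], [-3.05, -0], [-3.03, 3.03]. Speed limits (rad/s): [2.39, 2.39, 3.01, 3.14, 3.14, 3.14].

## Interface

Orientations are given as [roll, pitch, yaw] about the fixed x, y, z axes, in that order (R = Rz(yaw) Ry(pitch) Rx(roll)).
In Python, from station import get_state, grab_frame, get_calibration, job_done, grip_depth gives the robot as it stands. The module is installed in compiled form; this text tells all that it offers.
- The arm moves only by the shell command python3 -m crank 'ROWS' [FORCE]. ROWS is JSON, a list of rows, each an object with "turn": the turn, a rotation vector about the tool's x, y, z each as a share of 2 pi rad, from -1 to 1, a list of three; "slide": the shift along the tool's x, y, z each as a share of 0.5 m, from -1 to 1, a list of three; "fingers": the opening, from -1 (shut) to 1 (fully open). A call has 1 to 5 rows; each row is the pose to reach, as a shift and turn from the pose commanded when the call began, along the tool's axes at that moment, turning the shorter way round; what a row does not reach only later rows make up. A row lasts 1/12 s, in which the tool goes at most 41.7 mm and 7.16 degrees, less where a joint would pass 70% of its speed; a pose out of reach is approached as far as the arm can. A call with a number of a shift or a turn outside -1 to 1 is refused whole. A call with a gripper value outside its range is refused whole. The fingers move at their own pace and stop on an object; FORCE is the grip in N (left out, the last holds). Time passes only in rows, so rows that repeat a pose let the fingers close. It gives the time, the measured TCP pose, the force and the opening at its end, in the units of the state.
- get_state(): the state, without advancing time (a new reading comes with each control period).
- grab_frame(name): name is "side" or "top" or "wrist"; returns the picture (420x560x3 uint8, red, green, blue); there is no depth.
- get_calibration(name): a dict with "K" (3x3 intrinsics, pixels), "pose" (4x4, takes a point from camera to world coordinates). Camera axes: x right, y up, looking along -z (the intrinsics and any distortion apply to the point x, -y, -z); pixel columns grow to the right and rows downward; lengths in m; the calibration is good to about 2 mm. A picture is of the moment at which its call begins: read the wrist's pose just before it. get_calibration takes no time and is no camera call; for the wrist camera it gives the pose at the moment of the call.
- job_done(): hands the job in, once; it reports no verdict.
The state is a dict: "t": time; "q": joint angles; "qd": joint speeds; "joint_efforts": joint torques, N m; "eef_pos": TCP position; "ee_rot": TCP orientation; "force": force on the tool from outside, world axes, zero at the start; "moment": the same for the moment, N m; "width": finger opening in m.
Only numpy, scipy, OpenCV 4.12 (cv2) and the standard library are available. Lean on these libraries where they do the work, as an engineer would, in place of code of your own. Each camera call takes 0.05 s, during which the arm holds its last target.

## Working session

There is one attempt and no reset: what is moved stays moved. The work goes in short steps, Python scripts to look and compute and a shell command to move; the robot and the scene stay as the last step left them, time stands still between calls to the robot, and variables do not carry over. Pictures are saved under pics/ and viewed, and the job is handed in when it is done.

```bash
mkdir -p pics
python3 - <<'E'
from station import *
import cv2,numpy as np
print(get_state(), grip_depth if not callable(grip_depth) else grip_depth())
for n in ("side","top"):
    f=grab_frame(n); cv2.imwrite(f"pics/{n}0.png",f[:,:,::-1]); c=get_calibration(n); print(n,{k:np.round(v,4).tolist() for k,v in c.items()})
E
```

```text
{'t': 0.0, 'q': array([ 1.60211681e+00,  3.59423375e-01,  1.10333266e-02, -3.97352658e-04,
       -1.22411128e+00, -2.88089756e-01]), 'qd': array([-8.94579494e-04, -1.05417322e-03,  1.64684131e-03,  2.81788231e-04,
       -5.60635826e-05, -8.22190817e-04]), 'joint_efforts': array([-5.14579770e-04, -5.82719886e+01,  2.93049413e+01,  6.99698031e+00,
        6.92967908e-03, -1.53584938e-04]), 'eef_pos': array([0.17131364, 0.65236617, 0.22557949]), 'ee_rot': array([ 3.13985178e+00, -1.26344900e-04, -2.56904496e-01]), 'force': array([-0.06799275, -0.70096782,  0.3870124 ]), 'moment': array([ 0.04206331,  0.01384011, -0.00912257]), 'width': 0.08754993285602868} 0.0188
side {'K': [[435.1035, 0.0, 281.688], [0.0, 435.1035, 213.1885], [0.0, 0.0, 1.0]], 'pose': [[-0.9894, 0.1049, -0.1002, 0.4633], [-0.1444, -0.6452, 0.7503, 0.8901], [0.0141, 0.7568, 0.6535, 0.8334], [0.0, 0.0, 0.0, 1.0]]}
top {'K': [[412.5641, 0.0, 275.4367], [0.0, 412.5641, 200.8548], [0.0, 0.0, 1.0]], 'pose': [[0.0168, 0.9914, -0.1295, 0.4348], [-0.9999, 0.0162, -0.0052, 0.0234], [-0.0031, 0.1295, 0.9916, 1.1949], [0.0, 0.0, 0.0, 1.0]]}
```

View pics/side0.png

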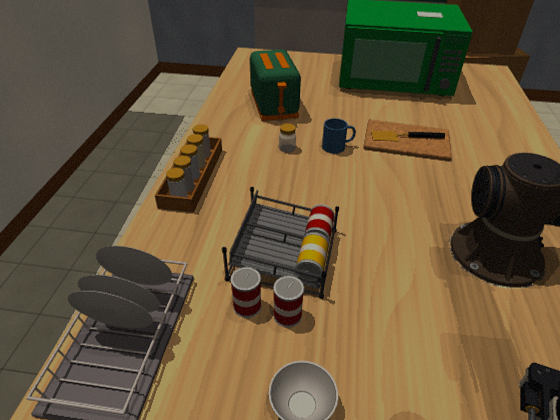

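View pics/top0.png

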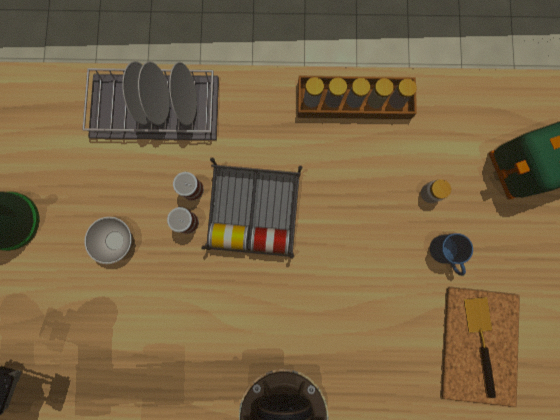

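```bash
cat > h.py <<'E'
from station import *
import cv2,numpy as np
def ray(n,u,v):
    c=get_calibration(n);K=np.array(c["K"]);P=np.array(c["pose"])
    d=np.array([(u-K[0,2])/K[0,0],-(v-K[1,2])/K[1,1],-1.]);return P[:3,3],P[:3,:3]@d
def onz(n,u,v,z):
    o,d=ray(n,u,v);return o+d*(z-o[2])/d[2]
def proj(n,X):
    c=get_calibration(n);K=np.array(c["K"]);P=np.array(c["pose"])
    p=P[:3,:3].T@(np.array(X)-P[:3,3]);return np.array([K[0,2]+K[0,0]*p[0]/-p[2],K[1,2]+K[1,1]*p[1]/p[2]])
E
python3 - <<'E'
import cv2
a=cv2.imread("pics/top0.png");cv2.imwrite("pics/top0z.png",cv2.resize(a[150:265,190:315],None,fx=6,fy=5.2,interpolation=2)[:600,:])
a=cv2.imread("pics/side0.png");cv2.imwrite("pics/side0z.png",cv2.resize(a[180:300,215:345],None,fx=6,fy=5,interpolation=2))
E
```

```text
(no output)
```

View pics/top0z.png

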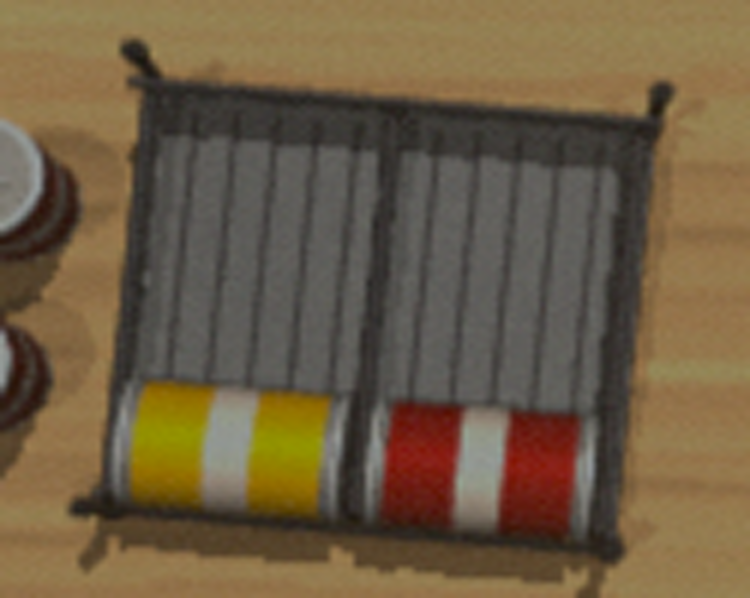

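View pics/side0z.png

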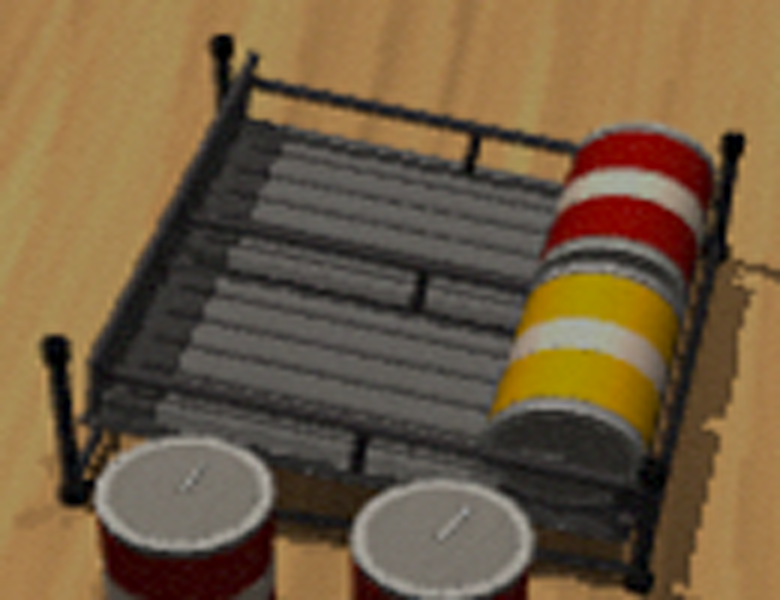

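Run:
```python
from h import *
from scipy.optimize import least_squares
S=.12
def Rd(yaw): 
    c,s=np.cos(yaw),np.sin(yaw);return np.array([[c,-s,0],[s,c,0],[0,0,1]])@np.array([[np.cos(S),0,-np.sin(S)],[0,1,0],[np.sin(S),0,np.cos(S)]])
top={"RL":(135,50),"RR":(661,93),"FL":(82,507),"FR":(612,550)}
sid={"RL":(57,348),"RR":(222,45),"FL":(650,472),"FR":(734,143)}
zt={"R":.106,"F":.083}
loc={}
obs=[]
for k in top:
    x,y=top[k];pt=(190+(x+.5)/6-.5,150+(y+.5)/5.2-.5)
    x,y=sid[k];ps=(215+(x+.5)/6-.5,180+(y+.5)/5-.5)
    print(k,onz("top",*pt,zt[k[0]]).round(4),onz("side",*ps,zt[k[0]]).round(4))
    obs.append((k,pt,ps))
# fit: post tops, vertical posts assumed or square to sheet: xy at deck x=+-118
def model(p,k):
    sx=.118 if k[0]=="R" else -.118; sy=.119 if k[1]=="L" else -.119
    b=np.array([p[0],p[1],.045])+Rd(p[2])@np.array([sx,sy,0]); b[2]=zt[k[0]]; return b
def res(p,c=("top","side")):
    return np.concatenate([proj(n,model(p,k))-o for k,pt,ps in obs for n,o in(("top",pt),("side",ps)) if n in c])
for c in (("top",),("side",),("top","side")):
    r=least_squares(res,[.45,.05,0],args=(c,));print(c,r.x.round(4),r.fun.round(1))
# can masks
for n in("top","side"):
    f=cv2.cvtColor(cv2.imread(f"pics/{n}0.png"),cv2.COLOR_BGR2HSV)
    m=(((f[...,0]<6)|(f[...,0]>174))&(f[...,1]>150)&(f[...,2]>80)).astype(np.uint8)
    nn,l,st,ce=cv2.connectedComponentsWithStats(m)
    for i in range(1,nn):
        if st[i,4]>60: print(n,st[i],ce[i], onz(n,*ce[i],.085).round(4))
```

```text
RL [0.6875 0.202  0.106 ] [0.6887 0.2035 0.106 ]
RR [ 0.6686 -0.0347  0.106 ] [ 0.6709 -0.0335  0.106 ]
FL [0.4518 0.2206 0.083 ] [0.4551 0.223  0.083 ]
FR [ 0.4338 -0.0163  0.083 ] [ 0.435  -0.0155  0.083 ]
('top',) [ 0.5604  0.0929 -0.0782] [-0.2  0.4  0.1  0.2 -0.  -0.4  0.1 -0.2]
('side',) [ 0.5624  0.0945 -0.0799] [-0.   0.1  0.4  0.1  0.  -0.2 -0.4  0.1]
('top', 'side') [ 0.5615  0.0935 -0.0792] [-0.3 -0.1  0.5 -0.1 -0.1 -0.1  0.8 -0.1 -0.3 -0.9  0.5 -0.5 -0.2 -0.6
 -0.1 -0.1]
top [254 228  13  21 220] [259.68636364 237.70909091] [0.4793 0.0698 0.085 ]
top [273 230  13  21 222] [279.40540541 239.54504505] [0.4753 0.0168 0.085 ]
side [310 206  22  12 145] [321.6        210.87586207] [0.4748 0.0046 0.085 ]
side [306 219  23  13 169] [318.15976331 224.1183432 ] [0.4796 0.0583 0.085 ]
```

```bash
cat >> h.py <<'E'
from scipy.spatial.transform import Rotation as Ro
O=np.array([.5615,.0935,.045]);YAW=-.0792;S=.12
RD=(Ro.from_euler('xyz',[0,0,YAW])*Ro.from_euler('xyz',[0,-S,0])).as_matrix()
def deck(x,y,z): return O+RD@np.array([x,y,z])
def indeck(p): return RD.T@(np.array(p)-O)
RT=RD@np.diag([1,-1,-1.])   # tool square to the deck
def calc(p,R=None):
    s=get_state();R0=Ro.from_euler('xyz',s["ee_rot"]).as_matrix()
    sl=R0.T@(np.array(p)-s["eef_pos"])/.5
    tu=np.zeros(3) if R is None else Ro.from_matrix(R0.T@R).as_rotvec()/(2*np.pi)
    print("slide",sl.round(4).tolist(),"turn",tu.round(4).tolist())
def st():
    s=get_state();print("t",s["t"],"pos",s["eef_pos"].round(4),"deck",(indeck(s["eef_pos"])*1e3).round(1),"rot",s["ee_rot"].round(3),"F",s["force"].round(1),"Fdeck",(RD.T@s["force"]).round(1),"w",round(s["width"],4),"q",s["q"].round(2))
E
python3 - <<'E'
from h import *
calc([.35,.4,.23],None);calc([.35,.4,.23],RT)
print(deck(-.16,-.056,.12),deck(-.14,-.056,.026),deck(.032,-.056,.026),indeck([.4773,.0433,.0684]))
E
```

```text
slide [0.4738, 0.3975, -0.0079] turn [0.0, 0.0, 0.0]
slide [0.4738, 0.3975, -0.0079] turn [0.0019, 0.019, -0.0282]
[0.38439756 0.05137982 0.14498308] [0.41540916 0.04891855 0.05405332] [0.58563696 0.03540825 0.07464382] [-0.07658806 -0.05670431  0.03280443]
```

```bash
python3 -m crank '[{"turn":[0,0,0],"slide":[0.474,0.397,-0.008],"fingers":-0.32},{"turn":[0,0,0],"slide":[0.474,0.397,-0.008],"fingers":-0.32},{"turn":[0,0,0],"slide":[0.474,0.397,-0.008],"fingers":-0.32},{"turn":[0,0,0],"slide":[0.474,0.397,-0.008],"fingers":-0.32},{"turn":[0,0,0],"slide":[0.474,0.397,-0.008],"fingers":-0.32}]' 30
python3 -c "
from h import *
st();calc(deck(-.142,-.056,.12),RT)"
```

```text
t: 0.52
eef_pos: [0.2925, 0.481, 0.2289]
ee_rot: [3.141, 0.0, -0.256]
force: [1.4, 0.2, 0.2]
width: 0.0598
t 0.5167 pos [0.2925 0.481  0.2289] deck [-274.6  365.   218.3] rot [ 3.141  0.    -0.256] F [1.4 0.2 0.2] Fdeck [1.3 0.3 0. ] w 0.0598 q [ 1.37  0.17 -0.23 -0.   -1.16 -0.06]
slide [0.4308, 0.7781, 0.164] turn [0.0018, 0.0191, -0.0281]
```

```bash
python3 -m crank '[{"turn":[0,0,-0.028],"slide":[0.431,0.778,0],"fingers":-0.32},{"turn":[0,0,-0.028],"slide":[0.431,0.778,0],"fingers":-0.32},{"turn":[0,0,-0.028],"slide":[0.431,0.778,0],"fingers":-0.32},{"turn":[0,0,-0.028],"slide":[0.431,0.778,0],"fingers":-0.32},{"turn":[0,0,-0.028],"slide":[0.431,0.778,0],"fingers":-0.32}]'
python3 -c "
from h import *
st();calc(deck(-.142,-.056,.12),RT)"
```

```text
t: 0.93
eef_pos: [0.3432, 0.2788, 0.229]
ee_rot: [3.141, 0.0, -0.081]
force: [1.0, -0.1, 0.8]
width: 0.031
t 0.9333 pos [0.3432 0.2788 0.229 ] deck [-208.6  167.4  210.5] rot [ 3.141  0.    -0.081] F [ 1.  -0.1  0.8] Fdeck [ 1.1 -0.   0.7] w 0.031 q [ 1.13 -0.04 -0.47 -0.   -1.14  0.36]
slide [0.1545, 0.4466, 0.1638] turn [0.0, 0.0191, -0.0002]
```

```bash
python3 -m crank '[{"turn":[0,0.019,0],"slide":[0.154,0.446,0.05],"fingers":-0.32},{"turn":[0,0.019,0],"slide":[0.154,0.446,0.05],"fingers":-0.32},{"turn":[0,0.019,0],"slide":[0.154,0.446,0.05],"fingers":-0.32},{"turn":[0,0.019,0],"slide":[0.154,0.446,0.05],"fingers":-0.32},{"turn":[0,0.019,0],"slide":[0.154,0.446,0.05],"fingers":-0.32}]'
python3 -c "
from h import *
st();calc(deck(-.142,-.056,.12),RT)"
```

```text
t: 1.35
eef_pos: [0.3943, 0.0787, 0.2074]
ee_rot: [-3.141, -0.12, -0.079]
force: [0.7, 0.3, 0.7]
width: 0.0297
t 1.35 pos [0.3943 0.0787 0.2074] deck [-144.9  -28.   181. ] rot [-3.141 -0.12  -0.079] F [0.7 0.3 0.7] Fdeck [0.8 0.4 0.6] w 0.0297 q [ 0.79 -0.19 -0.69  0.11 -0.99  0.64]
slide [0.0056, 0.0561, 0.122] turn [-0.0002, -0.0001, 0.0]
```

```bash
python3 -m crank '[{"turn":[0,0,0],"slide":[0,0,0],"fingers":-0.32},{"turn":[0,0,0],"slide":[0,0,0],"fingers":-0.32}]'
python3 -c "
from h import *
st();calc(deck(-.142,-.056,.06),RT)
for n in ('wrist','top'):
    f=grab_frame(n); cv2.imwrite(f'pics/{n}1.png',f[:,:,::-1])"
```

```text
t: 1.52
eef_pos: [0.3948, 0.0776, 0.207]
ee_rot: [3.142, -0.119, -0.087]
force: [0.1, -0.3, 0.0]
width: 0.0299
t 1.5167 pos [0.3948 0.0776 0.207 ] deck [-144.3  -29.   180.6] rot [ 3.142 -0.119 -0.087] F [ 0.1 -0.3  0. ] Fdeck [ 0.1 -0.3  0. ] w 0.0299 q [ 0.79 -0.18 -0.69  0.11 -0.99  0.64]
slide [0.0053, 0.0537, 0.2413] turn [0.0002, 0.0002, -0.0012]
```

View pics/wrist1.png

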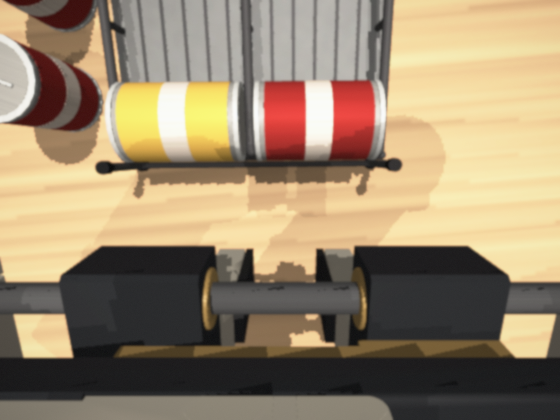

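View pics/top1.png

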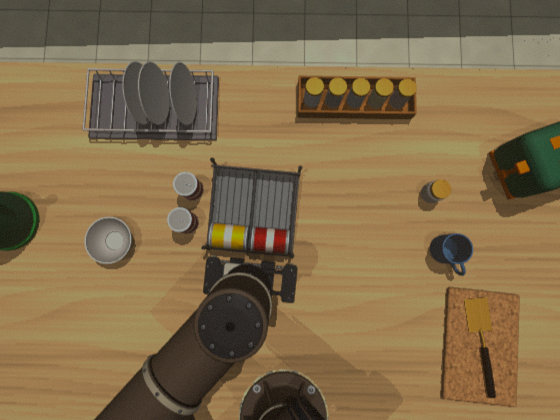

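```bash
python3 -c "
from h import *
for u,v in ((103,166),(396,163)): print(indeck(onz('wrist',u,v,.083)))
calc(deck(-.142,-.056,.06),RT)"
```

```text
[-0.11250079  0.12225068  0.05184052]
[-0.11089941 -0.11888837  0.05164743]
slide [0.0049, 0.0591, 0.242] turn [0.0, 0.0001, -0.0005]
```

```bash
python3 -m crank '[{"turn":[0,0,0],"slide":[0.005,0.056,0.06],"fingers":-0.32},{"turn":[0,0,0],"slide":[0.005,0.056,0.12],"fingers":-0.32},{"turn":[0,0,0],"slide":[0.005,0.056,0.18],"fingers":-0.32},{"turn":[0,0,0],"slide":[0.005,0.056,0.241],"fingers":-0.32},{"turn":[0,0,0],"slide":[0.005,0.056,0.241],"fingers":-0.32}]'
python3 -m crank '[{"turn":[0,0,0],"slide":[0,0,0],"fingers":-0.32},{"turn":[0,0,0],"slide":[0,0,0],"fingers":-0.32}]'
python3 -c "
from h import *
st();f=grab_frame('wrist'); cv2.imwrite('pics/wrist2.png',f[:,:,::-1]);st();calc(deck(-.142,-.056,.026),RT)"
```

```text
t: 2.03
eef_pos: [0.4068, 0.0505, 0.0835]
ee_rot: [3.136, -0.113, -0.079]
force: [-1.9, 0.1, -1.0]
width: 0.0299
t: 2.2
eef_pos: [0.41, 0.0525, 0.0892]
ee_rot: [-3.142, -0.12, -0.079]
force: [-0.4, 0.1, -0.2]
width: 0.0294
t 2.2 pos [0.41   0.0525 0.0892] deck [-141.4  -52.9   61.5] rot [-3.142 -0.12  -0.079] F [-0.4  0.1 -0.2] Fdeck [-0.4  0.1 -0.1] w 0.0294 q [ 0.69 -0.01 -0.87  0.14 -0.62  0.69]
t 2.25 pos [0.4104 0.0526 0.0896] deck [-141.   -52.7   61.9] rot [-3.14  -0.121 -0.079] F [0.2 0.3 0.5] Fdeck [0.2 0.3 0.5] w 0.0297 q [ 0.69 -0.01 -0.87  0.14 -0.62  0.69]
slide [-0.002, 0.0066, 0.0719] turn [-0.0002, -0.0002, 0.0]
```

View pics/wrist2.png

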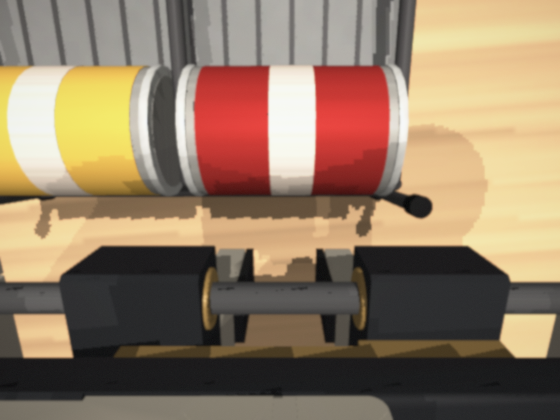

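```bash
python3 -m crank '[{"turn":[0,0,0],"slide":[0,0.006,0.03],"fingers":-0.32},{"turn":[0,0,0],"slide":[0,0.006,0.06],"fingers":-0.32},{"turn":[0,0,0],"slide":[0,0.006,0.07],"fingers":-0.32},{"turn":[0,0,0],"slide":[0,0.006,0.07],"fingers":-0.32},{"turn":[0,0,0],"slide":[0,0.006,0.07],"fingers":-0.32}]'
python3 -c "
from h import *
st();f=grab_frame('side'); cv2.imwrite('pics/side2.png',cv2.resize(f[180:300,260:390,::-1],None,fx=5,fy=5));st();calc(deck(-.125,-.056,.026),RT)"
```

```text
t: 2.67
eef_pos: [0.4138, 0.0483, 0.0543]
ee_rot: [-3.141, -0.12, -0.08]
force: [0.2, 1.4, -0.4]
width: 0.0298
t 2.6667 pos [0.4138 0.0483 0.0543] deck [-141.5  -56.7   26.4] rot [-3.141 -0.12  -0.08 ] F [ 0.2  1.4 -0.4] Fdeck [ 0.   1.5 -0.4] w 0.0298 q [ 0.67  0.06 -0.93  0.17 -0.5   0.67]
t 2.7167 pos [0.414  0.0484 0.0544] deck [-141.4  -56.7   26.5] rot [-3.141 -0.121 -0.08 ] F [-0.7  1.1  0.5] Fdeck [-0.8  1.1  0.6] w 0.03 q [ 0.67  0.06 -0.93  0.17 -0.5   0.67]
slide [0.0327, -0.0014, 0.001] turn [-0.0001, -0.0001, -0.0002]
```

View pics/side2.png

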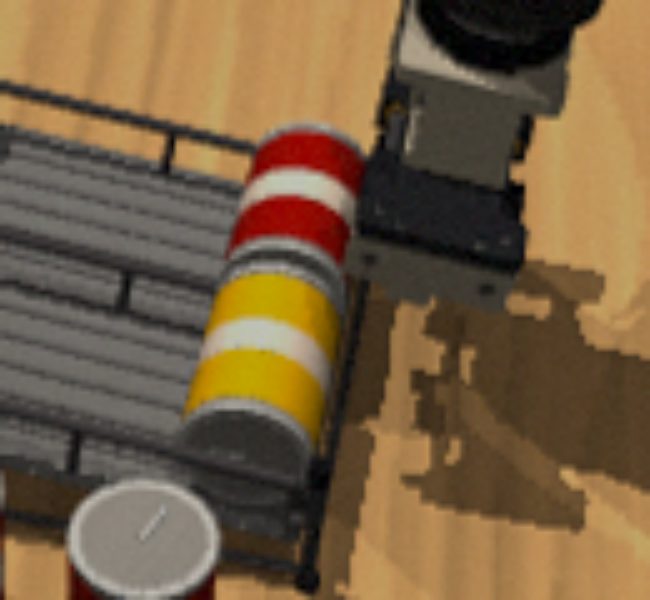

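```bash
python3 -m crank '[{"turn":[0,0,0],"slide":[0.008,0,0],"fingers":-0.32},{"turn":[0,0,0],"slide":[0.016,0,0],"fingers":-0.32},{"turn":[0,0,0],"slide":[0.024,0,0],"fingers":-0.32},{"turn":[0,0,0],"slide":[0.030,0,0],"fingers":-0.32},{"turn":[0,0,0],"slide":[0.034,0,0],"fingers":-0.32}]'
python3 -c "
from h import *
st()"
python3 -m crank '[{"turn":[0,0,0],"slide":[0.004,0,0],"fingers":-0.32},{"turn":[0,0,0],"slide":[0.008,0,0],"fingers":-0.32},{"turn":[0,0,0],"slide":[0.012,0,0],"fingers":-0.32},{"turn":[0,0,0],"slide":[0.016,0,0],"fingers":-0.32},{"turn":[0,0,0],"slide":[0.020,0,0],"fingers":-0.32}]'
python3 -c "
from h import *
st();f=grab_frame('wrist'); cv2.imwrite('pics/wrist3.png',f[:,:,::-1]);st()"
```

```text
t: 3.13
eef_pos: [0.4308, 0.0465, 0.0555]
ee_rot: [-3.141, -0.12, -0.081]
force: [-0.6, -0.4, -0.7]
width: 0.0296
t 3.1333 pos [0.4308 0.0465 0.0555] deck [-124.4  -57.2   25.5] rot [-3.141 -0.12  -0.081] F [-0.6 -0.4 -0.7] Fdeck [-0.7 -0.5 -0.6] w 0.0296 q [ 0.64  0.09 -0.89  0.16 -0.51  0.71]
t: 3.55
eef_pos: [0.44, 0.0454, 0.0564]
ee_rot: [3.141, -0.119, -0.081]
force: [-1.2, -0.5, 0.1]
width: 0.03
t 3.55 pos [0.44   0.0454 0.0564] deck [-115.1  -57.5   25.3] rot [ 3.141 -0.119 -0.081] F [-1.2 -0.5  0.1] Fdeck [-1.2 -0.6  0.3] w 0.03 q [ 0.62  0.11 -0.86  0.16 -0.52  0.74]
t 3.6 pos [0.4406 0.0457 0.0565] deck [-114.6  -57.2   25.4] rot [-3.142 -0.12  -0.081] F [0.9 0.1 0.9] Fdeck [1.  0.1 0.8] w 0.0296 q [ 0.62  0.11 -0.86  0.16 -0.52  0.74]
```

View pics/wrist3.png

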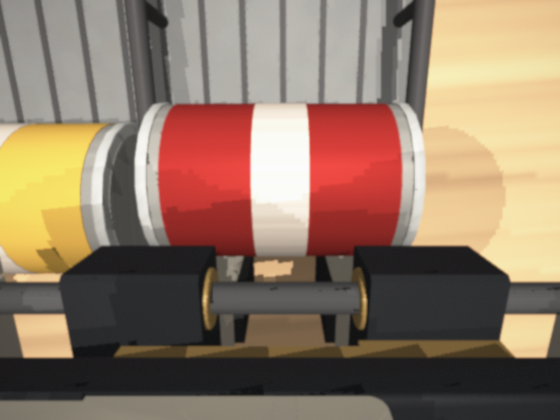

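```bash
for i in 1; do python3 -m crank '[{"turn":[0,0,0],"slide":[0.004,0,0],"fingers":-0.32},{"turn":[0,0,0],"slide":[0.008,0,0],"fingers":-0.32},{"turn":[0,0,0],"slide":[0.012,-0.001,0],"fingers":-0.32},{"turn":[0,0,0],"slide":[0.016,-0.001,0],"fingers":-0.32},{"turn":[0,0,0],"slide":[0.020,-0.001,0],"fingers":-0.32}]' >/dev/null; python3 -c "from h import *;st()"; done
python3 -m crank '[{"turn":[0,0,0],"slide":[0.004,0,0],"fingers":-0.32},{"turn":[0,0,0],"slide":[0.008,0,0],"fingers":-0.32},{"turn":[0,0,0],"slide":[0.012,-0.001,0],"fingers":-0.32},{"turn":[0,0,0],"slide":[0.016,-0.001,0],"fingers":-0.32},{"turn":[0,0,0],"slide":[0.020,-0.001,0],"fingers":-0.32}]' >/dev/null; python3 -c "from h import *;st()"
python3 -m crank '[{"turn":[0,0,0],"slide":[0.004,0,0],"fingers":-0.32},{"turn":[0,0,0],"slide":[0.008,0,0],"fingers":-0.32},{"turn":[0,0,0],"slide":[0.012,-0.001,0],"fingers":-0.32},{"turn":[0,0,0],"slide":[0.016,-0.001,0],"fingers":-0.32},{"turn":[0,0,0],"slide":[0.020,-0.001,0],"fingers":-0.32}]' >/dev/null; python3 -c "
from h import *
st();f=grab_frame('wrist'); cv2.imwrite('pics/wrist4.png',f[:,:,::-1]);st()"
```

```text
t 4.0167 pos [0.4502 0.0453 0.0576] deck [-104.9  -56.9   25.4] rot [ 3.142 -0.119 -0.081] F [-0.5 -0.2  1.3] Fdeck [-0.3 -0.2  1.4] w 0.0295 q [ 0.6   0.12 -0.84  0.15 -0.52  0.76]
t 4.4333 pos [0.4601 0.045  0.0588] deck [-94.9 -56.4  25.4] rot [ 3.142 -0.119 -0.081] F [-1.5  0.4  0.4] Fdeck [-1.5  0.3  0.6] w 0.03 q [ 0.59  0.13 -0.82  0.15 -0.53  0.78]
t 4.85 pos [0.4701 0.0447 0.06  ] deck [-84.9 -55.9  25.4] rot [ 3.142 -0.119 -0.081] F [-1.4 -0.2  0.6] Fdeck [-1.3 -0.3  0.7] w 0.0296 q [ 0.57  0.15 -0.79  0.14 -0.54  0.8 ]
t 4.9 pos [0.4705 0.0449 0.0601] deck [-84.4 -55.7  25.4] rot [-3.141 -0.12  -0.081] F [ 0.5 -0.5  0.2] Fdeck [ 0.5 -0.5  0.1] w 0.0301 q [ 0.57  0.15 -0.79  0.14 -0.54  0.8 ]
```

View pics/wrist4.png

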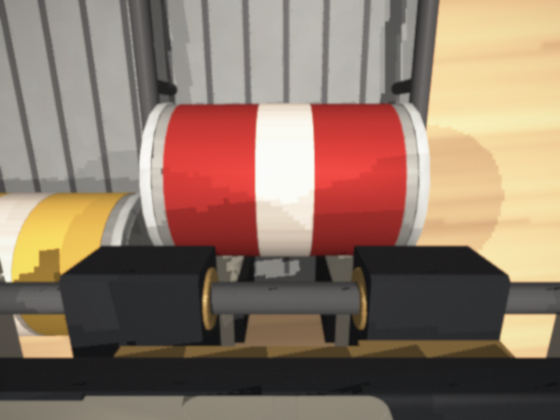

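```bash
python3 -m crank '[{"turn":[0,0,0],"slide":[0.004,0,0],"fingers":-0.32},{"turn":[0,0,0],"slide":[0.008,0,0],"fingers":-0.32},{"turn":[0,0,0],"slide":[0.012,0,0],"fingers":-0.32},{"turn":[0,0,0],"slide":[0.016,0,0],"fingers":-0.32},{"turn":[0,0,0],"slide":[0.020,0,0],"fingers":-0.32}]' >/dev/null; python3 -c "from h import *;st()"
python3 -m crank '[{"turn":[0,0,0],"slide":[0.004,0,0],"fingers":-0.32},{"turn":[0,0,0],"slide":[0.008,0,0],"fingers":-0.32},{"turn":[0,0,0],"slide":[0.012,0,0],"fingers":-0.32},{"turn":[0,0,0],"slide":[0.016,0,0],"fingers":-0.32},{"turn":[0,0,0],"slide":[0.020,0,0],"fingers":-0.32}]' >/dev/null; python3 -c "from h import *;st()"
python3 -m crank '[{"turn":[0,0,0],"slide":[0.004,0,0],"fingers":-0.32},{"turn":[0,0,0],"slide":[0.008,0,0],"fingers":-0.32},{"turn":[0,0,0],"slide":[0.012,0,0],"fingers":-0.32},{"turn":[0,0,0],"slide":[0.016,0,0],"fingers":-0.32},{"turn":[0,0,0],"slide":[0.020,0,0],"fingers":-0.32}]' >/dev/null; python3 -c "from h import *;st()"
python3 -m crank '[{"turn":[0,0,0],"slide":[0.004,0,0],"fingers":-0.32},{"turn":[0,0,0],"slide":[0.008,0,0],"fingers":-0.32},{"turn":[0,0,0],"slide":[0.012,0,0],"fingers":-0.32},{"turn":[0,0,0],"slide":[0.016,0,0],"fingers":-0.32},{"turn":[0,0,0],"slide":[0.020,0,0],"fingers":-0.32}]' >/dev/null; python3 -c "
from h import *
st();f=grab_frame('wrist'); cv2.imwrite('pics/wrist5.png',f[:,:,::-1]);st()"
```

```text
t 5.3167 pos [0.4799 0.0438 0.0612] deck [-74.9 -56.   25.3] rot [ 3.142 -0.119 -0.081] F [-1.5  1.9  0.2] Fdeck [-1.6  1.8  0.4] w 0.0301 q [ 0.56  0.16 -0.77  0.14 -0.55  0.82]
t 5.7333 pos [0.4898 0.0431 0.0624] deck [-64.9 -56.   25.4] rot [ 3.142 -0.119 -0.081] F [-1.3  0.4  1.5] Fdeck [-1.1  0.3  1.7] w 0.0297 q [ 0.54  0.17 -0.75  0.13 -0.56  0.84]
t 6.15 pos [0.4997 0.0423 0.0636] deck [-54.9 -56.   25.4] rot [-3.142 -0.119 -0.081] F [-2.1 -0.7  0.3] Fdeck [-2.  -0.9  0.5] w 0.0298 q [ 0.53  0.19 -0.72  0.13 -0.57  0.86]
t 6.5667 pos [0.5096 0.0415 0.0648] deck [-44.9 -56.   25.3] rot [-3.142 -0.119 -0.081] F [-0.7 -0.1  0.5] Fdeck [-0.6 -0.2  0.5] w 0.0298 q [ 0.52  0.2  -0.7   0.12 -0.58  0.87]
t 6.6167 pos [0.5102 0.0416 0.0649] deck [-44.4 -55.8  25.4] rot [-3.141 -0.12  -0.081] F [ 0.1 -0.   0.4] Fdeck [ 0.1 -0.   0.4] w 0.0298 q [ 0.52  0.2  -0.7   0.12 -0.58  0.87]
```

View pics/wrist5.png

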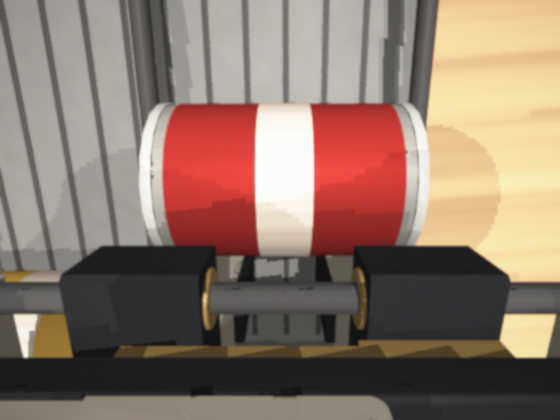

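Still in contact and square (band centred at column 285, near edge at row 255). Continuing.

```bash
python3 -m crank '[{"turn":[0,0,0],"slide":[0.004,0,0],"fingers":-0.32},{"turn":[0,0,0],"slide":[0.008,0,0],"fingers":-0.32},{"turn":[0,0,0],"slide":[0.012,0,0],"fingers":-0.32},{"turn":[0,0,0],"slide":[0.016,0,0],"fingers":-0.32},{"turn":[0,0,0],"slide":[0.020,0,0],"fingers":-0.32}]' >/dev/null; python3 -c "from h import *;st()"
python3 -m crank '[{"turn":[0,0,0],"slide":[0.004,0,0],"fingers":-0.32},{"turn":[0,0,0],"slide":[0.008,0,0],"fingers":-0.32},{"turn":[0,0,0],"slide":[0.012,0,0],"fingers":-0.32},{"turn":[0,0,0],"slide":[0.016,0,0],"fingers":-0.32},{"turn":[0,0,0],"slide":[0.020,0,0],"fingers":-0.32}]' >/dev/null; python3 -c "from h import *;st()"
python3 -m crank '[{"turn":[0,0,0],"slide":[0.004,0,0],"fingers":-0.32},{"turn":[0,0,0],"slide":[0.008,0,0],"fingers":-0.32},{"turn":[0,0,0],"slide":[0.012,0,0],"fingers":-0.32},{"turn":[0,0,0],"slide":[0.016,0,0],"fingers":-0.32},{"turn":[0,0,0],"slide":[0.020,0,0],"fingers":-0.32}]' >/dev/null; python3 -c "from h import *;st()"
python3 -m crank '[{"turn":[0,0,0],"slide":[0.004,0,0],"fingers":-0.32},{"turn":[0,0,0],"slide":[0.008,0,0],"fingers":-0.32},{"turn":[0,0,0],"slide":[0.012,0,0],"fingers":-0.32},{"turn":[0,0,0],"slide":[0.016,0,0],"fingers":-0.32},{"turn":[0,0,0],"slide":[0.020,0,0],"fingers":-0.32}]' >/dev/null; python3 -c "from h import *;st()"
python3 -m crank '[{"turn":[0,0,0],"slide":[0.004,0,0],"fingers":-0.32},{"turn":[0,0,0],"slide":[0.008,0,0],"fingers":-0.32},{"turn":[0,0,0],"slide":[0.012,0,0],"fingers":-0.32},{"turn":[0,0,0],"slide":[0.016,0,0],"fingers":-0.32},{"turn":[0,0,0],"slide":[0.020,0,0],"fingers":-0.32}]' >/dev/null; python3 -c "from h import *;st()"
python3 -m crank '[{"turn":[0,0,0],"slide":[0.004,0,0],"fingers":-0.32},{"turn":[0,0,0],"slide":[0.008,0,0],"fingers":-0.32},{"turn":[0,0,0],"slide":[0.012,0,0],"fingers":-0.32},{"turn":[0,0,0],"slide":[0.016,0,0],"fingers":-0.32},{"turn":[0,0,0],"slide":[0.020,0,0],"fingers":-0.32}]' >/dev/null; python3 -c "
from h import *
st();f=grab_frame('wrist'); cv2.imwrite('pics/wrist6.png',f[:,:,::-1]);st()"
```

```text
t 7.0333 pos [0.5195 0.0407 0.066 ] deck [-34.9 -56.   25.3] rot [ 3.142 -0.119 -0.081] F [-1.3  1.4  0.1] Fdeck [-1.4  1.3  0.3] w 0.0298 q [ 0.5   0.21 -0.68  0.12 -0.59  0.89]
t 7.45 pos [0.5294 0.0398 0.0671] deck [-24.9 -56.   25.3] rot [ 3.142 -0.119 -0.081] F [-1.  -0.3  0.6] Fdeck [-0.9 -0.4  0.7] w 0.0297 q [ 0.49  0.23 -0.65  0.12 -0.6   0.91]
t 7.8667 pos [0.5393 0.039  0.0684] deck [-14.9 -56.   25.3] rot [-3.142 -0.119 -0.081] F [-1.1  0.1  0.8] Fdeck [-1.  -0.   0.9] w 0.0296 q [ 0.48  0.24 -0.63  0.11 -0.61  0.92]
t 8.2833 pos [0.5492 0.0383 0.0696] deck [ -4.9 -56.   25.3] rot [-3.142 -0.119 -0.081] F [-1.6  0.4  0.8] Fdeck [-1.5  0.3  1. ] w 0.0297 q [ 0.47  0.25 -0.61  0.11 -0.62  0.94]
t 8.7 pos [0.5591 0.0374 0.0707] deck [  5.1 -56.1  25.3] rot [ 3.142 -0.119 -0.081] F [-1.4  0.6  0.5] Fdeck [-1.4  0.5  0.7] w 0.0297 q [ 0.46  0.26 -0.58  0.1  -0.63  0.95]
t 9.1167 pos [0.569  0.0366 0.0719] deck [ 15.1 -56.1  25.3] rot [ 3.142 -0.119 -0.081] F [-0.8 -0.1  0.6] Fdeck [-0.7 -0.1  0.6] w 0.0298 q [ 0.45  0.28 -0.56  0.1  -0.64  0.96]
t 9.1667 pos [0.5695 0.0368 0.072 ] deck [ 15.6 -55.9  25.4] rot [-3.141 -0.12  -0.081] F [ 0.3 -0.   0.3] Fdeck [0.3 0.  0.2] w 0.0299 q [ 0.45  0.28 -0.56  0.1  -0.64  0.96]
```

View pics/wrist6.png

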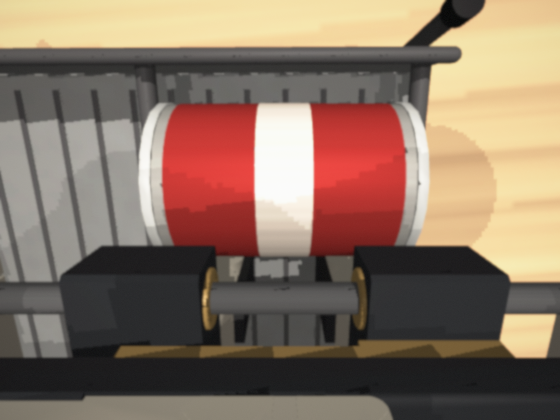

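```bash
python3 -m crank '[{"turn":[0,0,0],"slide":[0.004,0,0],"fingers":-0.32},{"turn":[0,0,0],"slide":[0.008,0,0],"fingers":-0.32},{"turn":[0,0,0],"slide":[0.012,0,0],"fingers":-0.32},{"turn":[0,0,0],"slide":[0.016,0,0],"fingers":-0.32},{"turn":[0,0,0],"slide":[0.018,0,0],"fingers":-0.32}]' >/dev/null; python3 -c "from h import *;st()"
python3 -m crank '[{"turn":[0,0,0],"slide":[0.002,0,0],"fingers":-0.32},{"turn":[0,0,0],"slide":[0.004,0,0],"fingers":-0.32},{"turn":[0,0,0],"slide":[0.006,0,0],"fingers":-0.32}]' >/dev/null; python3 -c "from h import *;st()"
python3 -m crank '[{"turn":[0,0,0],"slide":[0.001,0,0],"fingers":-0.32},{"turn":[0,0,0],"slide":[0.002,0,0],"fingers":-0.32},{"turn":[0,0,0],"slide":[0.003,0,0],"fingers":-0.32}]' >/dev/null; python3 -c "from h import *;st()"
```

```text
t 9.5833 pos [0.5781 0.036  0.073 ] deck [ 24.3 -56.   25.3] rot [-3.142 -0.12  -0.081] F [-2.1 -0.4  1.7] Fdeck [-1.9 -0.6  2. ] w 0.0297 q [ 0.44  0.29 -0.54  0.1  -0.65  0.97]
t 9.8333 pos [0.5807 0.0357 0.0733] deck [ 26.9 -56.1  25.3] rot [ 3.142 -0.119 -0.081] F [-1.5  1.1  1.1] Fdeck [-1.5  1.   1.3] w 0.03 q [ 0.44  0.29 -0.53  0.1  -0.65  0.98]
t 10.0833 pos [0.5821 0.0356 0.0735] deck [ 28.4 -56.1  25.3] rot [ 3.142 -0.119 -0.081] F [-2.6  0.6  0.4] Fdeck [-2.5  0.4  0.7] w 0.0299 q [ 0.44  0.29 -0.53  0.1  -0.65  0.98]
```

```bash
python3 -m crank '[{"turn":[0,0,0],"slide":[0.001,0,0],"fingers":-0.32},{"turn":[0,0,0],"slide":[0.002,0,0],"fingers":-0.32},{"turn":[0,0,0],"slide":[0.003,0,0],"fingers":-0.32}]' >/dev/null; python3 -c "from h import *;st()"
python3 -m crank '[{"turn":[0,0,0],"slide":[0.001,0,0],"fingers":-0.32},{"turn":[0,0,0],"slide":[0.002,0,0],"fingers":-0.32}]' >/dev/null; python3 -c "from h import *;st()"
```

```text
t 10.3333 pos [0.5834 0.0354 0.0736] deck [ 29.7 -56.2  25.2] rot [ 3.141 -0.119 -0.081] F [-3.2  1.7  0.7] Fdeck [-3.2  1.5  1.1] w 0.03 q [ 0.43  0.29 -0.52  0.1  -0.65  0.98]
t 10.5 pos [0.5835 0.0352 0.0734] deck [ 29.8 -56.4  25. ] rot [ 3.141 -0.117 -0.081] F [-7.5  2.2  2.6] Fdeck [-7.3  1.6  3.5] w 0.0296 q [ 0.43  0.3  -0.52  0.1  -0.65  0.98]
```

```bash
python3 -m crank '[{"turn":[0,0,0],"slide":[0,0,0],"fingers":-0.32},{"turn":[0,0,0],"slide":[0,0,0],"fingers":-0.32},{"turn":[0,0,0],"slide":[0,0,0],"fingers":-0.32},{"turn":[0,0,0],"slide":[0,0,0],"fingers":-0.32},{"turn":[0,0,0],"slide":[0,0,0],"fingers":-0.32}]' >/dev/null; python3 -c "
from h import *
st();f=grab_frame('wrist'); cv2.imwrite('pics/wrist7.png',f[:,:,::-1]);f=grab_frame('side'); cv2.imwrite('pics/side7.png',f[:,:,::-1]);st()"
```

```text
t 10.9167 pos [0.5835 0.0352 0.0734] deck [ 29.7 -56.4  25. ] rot [ 3.141 -0.117 -0.081] F [-5.5  1.2  1.3] Fdeck [-5.4  0.8  1.9] w 0.0299 q [ 0.43  0.3  -0.52  0.1  -0.65  0.98]
t 11.0167 pos [0.5835 0.0352 0.0734] deck [ 29.7 -56.4  25. ] rot [ 3.141 -0.117 -0.081] F [-6.2  1.5  2.5] Fdeck [-6.   1.   3.3] w 0.0296 q [ 0.43  0.3  -0.52  0.1  -0.65  0.98]
```

View pics/wrist7.png

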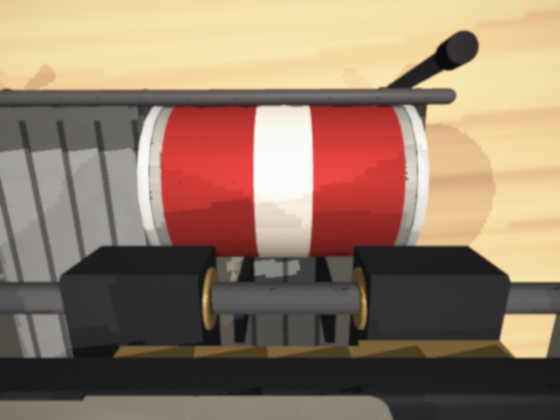

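View pics/side7.png

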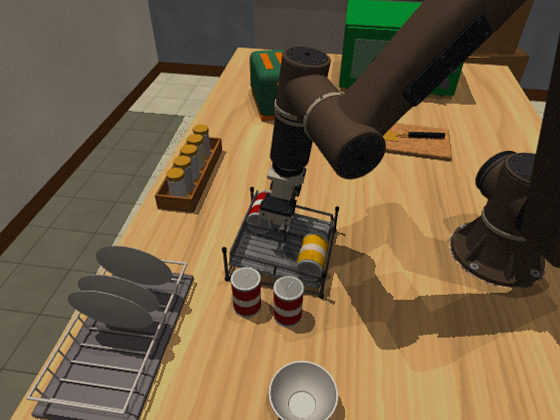

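```bash
python3 -c "
from h import *
s=get_state();t=indeck(s['eef_pos'])
def dr(v):
    o,d=ray('wrist',284,v);return indeck(o),RD.T@d
for v in (89,97,104):
    o,d=dr(v);k=(.046-o[2])/d[2];print('plate edge row',v,o[0]+d[0]*k)
for v in (103,256):
    o,d=dr(v);n=np.array([d[2],-d[0]])/np.hypot(d[0],d[2])
    # cyl centre (x,.033) at distance .033 from ray
    f=lambda x:(x-o[0])*n[0]+(.033-o[2])*n[1]
    x0=o[0]-(.033-o[2])*n[1]/n[0]
    print('can row',v,x0-.033/abs(n[0]),x0+.033/abs(n[0]))
print(t)
f=cv2.imread('pics/wrist7.png');cv2.imwrite('pics/w7z.png',cv2.resize(f[70:140,120:460],(782,600*70*2//165),interpolation=2))
print(f[85:125:2,284].tolist()); print(f[85:125:2,220].tolist())"
```

```text
plate edge row 89 0.11150662796826821
plate edge row 97 0.10868300719698379
plate edge row 104 0.10618493316863936
can row 103 0.07386122639635107 0.13988227785792706
can row 256 0.003362247082945101 0.07508695069906768
[ 0.02973106 -0.05640362  0.02497851]
[[174, 229, 248], [163, 220, 242], [110, 134, 153], [93, 95, 98], [104, 107, 109], [113, 116, 118], [102, 104, 107], [86, 88, 91], [74, 75, 78], [65, 67, 71], [149, 163, 176], [201, 219, 230], [216, 230, 240], [219, 232, 242], [220, 233, 244], [223, 236, 246], [231, 243, 249], [232, 244, 249], [231, 243, 249], [234, 246, 250]]
[[167, 223, 248], [161, 218, 244], [113, 143, 169], [89, 93, 96], [99, 101, 104], [107, 109, 113], [100, 103, 105], [89, 90, 94], [76, 77, 79], [59, 59, 62], [36, 36, 63], [33, 36, 123], [41, 44, 153], [43, 46, 160], [44, 47, 164], [45, 49, 170], [45, 49, 173], [46, 51, 177], [48, 53, 181], [48, 52, 183]]
```

View pics/w7z.png

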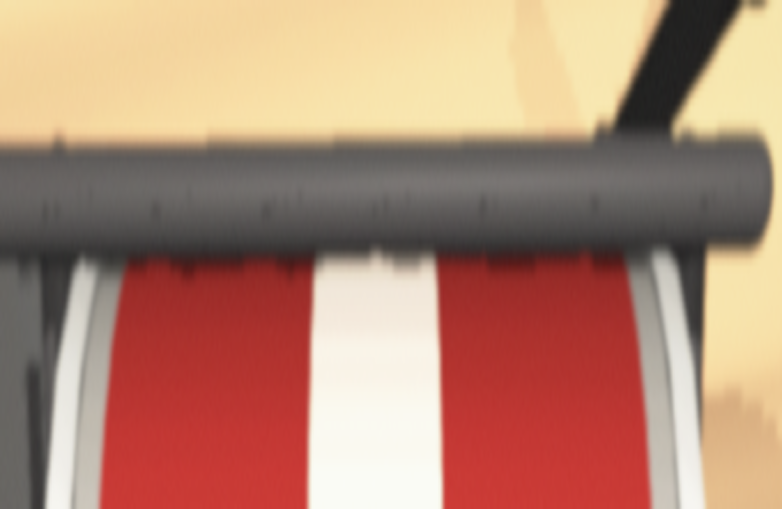

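```bash
python3 -m crank '[{"turn":[0,0,0],"slide":[0,0,0],"fingers":-0.32},{"turn":[0,0,0],"slide":[0,0,0],"fingers":-0.32},{"turn":[0,0,0],"slide":[0,0,0],"fingers":-0.32}]'; python3 -c "
from h import *
st()
f=grab_frame('side');h=cv2.cvtColor(f,cv2.COLOR_RGB2HSV)
for F in (cv2.imread('pics/side0.png'),f[:,:,::-1]):
    h=cv2.cvtColor(np.ascontiguousarray(F),cv2.COLOR_BGR2HSV)[220:285,290:340];m=(h[...,0]>20)&(h[...,0]<33)&(h[...,1]>200)&(h[...,2]>110);print('yellow',np.argwhere(m).mean(0)+[220,290],m.sum())
print(job_done())"
```

```text
t: 11.27
eef_pos: [0.5835, 0.0352, 0.0734]
ee_rot: [3.141, -0.118, -0.081]
force: [-5.6, 1.6, 2.3]
width: 0.0297
t 11.2667 pos [0.5835 0.0352 0.0734] deck [ 29.8 -56.4  25. ] rot [ 3.141 -0.118 -0.081] F [-5.6  1.6  2.3] Fdeck [-5.4  1.1  2.9] w 0.0297 q [ 0.43  0.3  -0.52  0.1  -0.65  0.98]
yellow [248.73049645 312.59810875] 423
yellow [248.98756219 312.16915423] 402
the job is handed in; nothing more can be done
None
```

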